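# Lever the iron punching block up onto its packing fork

## Robot

A 6-joint arm with a two-finger parallel gripper is mounted at the origin on a cart in front of the work surface, level with it; the furniture and walls round the work are solid. World frame = base frame: x ahead of the robot, y to its left, z up, the work surface at z = 0. Lengths are in mm, angles in rad, forces in N, time in s.
With the tool pointing down it reaches from about 350 to 775 mm from the base axis. Payload 7.3 kg.
Tool frame: the origin (TCP) lies midway between the tips of the shut fingers; the grasp point (between the pads) lies 19 mm behind it; z points along the fingers, y is the line along which they close (so a half turn about z gives the same grasp; the last joint's range is limited). The gripper opens to 92 mm and grips with 3 to 60 N. Pads are 19 mm wide; open, the fingers measure 130 mm over their backs; the gripper's body (75 mm by 190 mm) begins 47 mm behind the grasp point.
Start: joints at [1.072, 0.342, 1.524, -0, 1.275, -0.146], TCP at [181.388, 492.69, 226.741] pointing down, gripper open.
Joint ranges: [-2.53, 2.53], [-0.77, 2.02], [0.04, 2.7], [-1, 4.14], [0.28, 2.66], [-3.11, 3.11]. Speed limits (rad/s): [2.57, 2.57, 3.14, 3.14, 3.14, 3.14].

## Interface

Orientations are given as [roll, pitch, yaw] about the fixed x, y, z axes, in that order (R = Rz(yaw) Ry(pitch) Rx(roll)).
In Python, from plant import bot gives the robot as it stands.
- The arm moves only by the tool jog_arm, never from a script. Its arguments are lists of equal length, an entry for each row: "dp": the shift along the tool's x, y, z in m, a list of three; "twist": the turn about the tool's z in degrees. A call has 1 to 10 rows; each row shifts and turns the commanded pose from where the row before left it, along the tool's axes as they then stand; what a row does not reach is not made up. A row lasts 1/8 s, in which the tool goes at most 62.5 mm and 10.7 degrees, less where a joint would pass 70% of its speed; a pose out of reach is approached as far as the arm can. A call is refused whole if a number of a shift passes 0.0625 or a number of a turn 10.7, either way. A call with a gripper value outside its range is refused whole. "jaw" is the finger opening in m, from 0 to 0.0918, set as the call begins (left out, the last holds). The fingers move at their own pace and stop on an object; the grip force is fixed at half the most. Time passes only in rows, so rows that do not move let the fingers close. It gives the time, the measured TCP pose, the force, the opening and the grip force at its end, in the units of the state.
- bot.get_obs(): the state, without advancing time (a new reading comes with each control period).
- bot.capture(name): name is "scene" or "top" or "wrist"; returns the picture (400x640x3 uint8, blue, green, red); there is no depth.
- bot.camera_params(name): a dict with "fx", "fy", "cx", "cy" (pixels), "R" (3x3) and "t" (3): a world point X has camera coordinates R X + t. Camera axes: x right, y down, z forward; pixel columns grow to the right and rows downward; lengths in mm; the calibration is good to about 2 mm. A picture is of the moment at which its call begins: read the wrist's pose just before it. camera_params takes no time and is no camera call; for the wrist camera it gives the pose at the moment of the call.
- bot.close_job(): hands the job in; it is judged then, once.
Trained networks look in the newest picture that a camera, given by its name, has taken for a name from the list of things; names that differ only in an ending like _2 or _b are one class to them, and where a whole thing is asked for, a point or a joint stands for the part that bears it (a point fixed in the world has none). Each returns a list of dicts, best first, with "confidence" (0 to 1); they miss things now and then, are a little off and sometimes report something else, mostly with a low value. They report only what shows in the picture. A call takes as long as a camera call.
- bot.find_in(camera, label): "bbox" ([centre column, centre row, width, height] in pixels, round what is visible of it).
- bot.masks_of(camera, label): "pixels" (400x640 bool, what is visible of it) and "bbox" ([centre column, centre row, width, height] in pixels, round what is visible of it).
The state is a dict: "time": time; "joint_positions": joint angles; "dq": joint speeds; "tau": joint torques, N m; "tool_pos": TCP position; "tcp_rot": TCP orientation; "contact_force": force on the tool from outside, world axes, zero at the start; "moment": the same for the moment, N m; "grip_width": finger opening in mm; "finger_force": force on a finger pad.
Only numpy, scipy, OpenCV 4.12 (cv2) and the standard library are available. Lean on these libraries where they do the work, as an engineer would, in place of code of your own. Each camera call takes 0.05 s, during which the arm holds its last target. There are 200 camera calls.

## Task

Put the toe of the pry bar under the near edge of the heavy iron punching block, with the bar lying over the fulcrum, and lever that edge up until the spring-loaded brass packing fork slips in fully under the block's feet; stop pressing there, without straining the block against the green strap above it. Let the block down onto the fork, draw the bar out and lay it flat on the bench clear of the rig. Do not touch the block with the gripper, and leave the cups and the green punch standing where they are.

Things in the scene. Friction and masses are not known exactly. Their poses are not given: they have to be found in the camera images.
- punch_block: Dark iron block with a bright top, 100 x 100 x 62 mm (x, y, z), 1.6 to 2.9 kg, loose on the bed plate. Origin: centre of its underside; its -x face is the near edge that must rise. Feet 30 mm high: one along the whole far edge, and two near feet 26 mm wide (y), 12 mm thick (x) at the ends of the near edge. Lugs on the bed behind it keep it from sliding in +x. Lifting takes 8 to 20 N at the toe, up to 12 N at the handle.
- block_edge (a point): Middle of the block's near face, at the height of its underside. Here is the opening for the bar's toe between the near feet: 48 mm wide, 30 mm high; a cross rib 40 mm inside. The edge can rise only 9 to 17 mm (differs each time, not measured) before it hits the green strap above; the fork slips in about 3 mm before that. The bar may press the block with 45 N at most.
- pry_bar: Pry bar lying on the bench, 0.35 kg: straight steel blade 20 mm wide, 8 mm thick; pale wooden handle 110 mm long, 24 mm wide, 28 mm high; both share one flat underside. Origin: on the underside at the middle of the handle; +x runs along the blade to the toe (tip) 220 mm from the origin; z is up as it lies. The handle ends 55 mm behind the origin.
- bar_toe (a point): Tip of the pry bar, on the underside of the blade at its very end, 220 mm in front of the middle of the handle.
- bar_grip (a point): Centre of the wooden handle of the pry bar, 14 mm above the underside.
- fulcrum: Fulcrum, a dark wooden block with a rounded steel ridge (radius 7 mm) along its y axis, fixed on the bed plate. 30 x 42 mm, ridge 36 mm above its underside (the origin is the centre of its underside). The ridge lies 40 to 50 mm in front of the block's near face, in the middle of the opening; it has the same yaw as the bed plate.
- bed_plate: Grey steel plate 216 x 134 x 12 mm fixed on the bench, which carries block, fulcrum, fork and strap. Origin: on its underside, below the near edge of the block; x points from fulcrum to block. It reaches 102 mm in -x and 114 mm in +x. Its top is 12 mm above the bench.
- packing_fork (a joint): Travel (m) of the flat brass U-shaped fork on the bed: 0 = pressed by its springs (about 4 N) against the front of the near feet, 0.017 = fully home under them. Its prongs lie left and right of the fulcrum, 56 mm apart, tops 5 to 13 mm above the bed (differs each time). It moves by itself once the feet are above its prongs, then carries them.
- cup_red: Small turned wooden cup with red inside, 52 mm wide, 46 mm high, a bystander. Origin: centre of underside.
- cup_pale: Small pale turned wooden cup, 52 mm wide, 50 mm high, a bystander. Origin: centre of underside.
- punch_green: Green arch punch standing upright, 34 x 38 x 135 mm, a bystander. Origin: centre of underside.

How it is judged (in metres and radians):
On the way, in this order (a step that is already met when the one before it is completed fails the run):
1. the toe of the bar is under the block's near edge, between its near feet (x of bar_toe in the frame of punch_block between -0.042 and 0 m and y of bar_toe in the frame of punch_block between -0.024 and 0.024 m and z of bar_toe in the frame of punch_block between -0.02 and 0.03 m), for 0.1 s.
2. the fork has slipped in (12 mm or more) while the bar bears on the fulcrum and carries the block (value of joint packing_fork above 0.012 m and contact force between pry_bar and punch_block above 3 N and contact force between pry_bar and fulcrum above 3 N), for 0.1 s.
At the end, for the whole second after the job is handed in: The fork is in by more than 12 mm and the block rests on it, its near edge raised (tilt 0.03 to 0.2 rad); the pry bar lies flat and still on the bench (origin below 10 mm, tilt below 0.1 rad), touching neither block, fulcrum nor bed plate, its toe more than 120 mm from the block's centre (value of joint packing_fork above 0.012 m and angle between punch_block's own z axis and vertical between 0.03 and 0.2 rad and linear speed of each of punch_block, pry_bar below 0.01 m/s and horizontal distance between bar_toe and punch_block above 0.12 m and height (world z) of pry_bar below 0.01 m and angle between pry_bar's own z axis and vertical below 0.1 rad and contact force between pry_bar and punch_block below 0.1 N and contact force between pry_bar and fulcrum below 0.1 N and contact force between pry_bar and bed_plate below 0.1 N).
It fails at once if the bar presses the block with more than 45 N (contact force between pry_bar and punch_block above 45 N).
It fails at once if the robot itself touches the block (contact force between any of the fingers, the arm and punch_block above 1 N).
It fails at once if a cup or the green punch is moved by more than 20 mm or tipped (distance of any of cup_red, cup_pale, punch_green from where it was at the start of the episode above 0.02 m or angle between any of cup_red, cup_pale, punch_green's own z axis and vertical above 0.4 rad).
It also fails if it takes over 72 s, if anything falls off the work surface, if the arm or the gripper's body presses on something with over 40 N, if the wrist force passes 120 N, or if a joint passes its speed limit or range.

## Working session

There is one attempt and no reset: what is moved stays moved. The work goes in short steps, Python scripts to look and compute and a tool call to move; the robot and the scene stay as the last step left them, time stands still between calls to the robot, and variables do not carry over. Pictures are saved under pics/ and viewed, at most 10 in all, crops included, and the job is handed in when it is done.

Besides the shell and the picture viewer there is one more tool, called after "Emit:" as name(argument=value, ...), one argument or row to a line, values as JSON. jog_arm: Moves the arm, as the interface text tells. Its arguments: {"type":"object","properties":{"dp":{"type":"array"},"twist":{"type":"array"},"jaw":{"type":"number"}},"required":["dp","twist"]}

```bash
mkdir -p pics; python3 - <<'E'
from plant import bot
import cv2,numpy as np
o=bot.get_obs();print(o)
for c in("scene","top"):
    im=bot.capture(c);cv2.imwrite(f"pics/{c}0.png",im)
    p=bot.camera_params(c);print(c,p)
    for l in("pry_bar","punch_block","fulcrum","bed_plate","packing_fork","cup_red","cup_pale","punch_green","bar_toe"):
        r=bot.find_in(c,l);print(l,[(np.round(d["bbox"]).tolist(),round(d["confidence"],2)) for d in r[:2]])
E
```

```text
{'time': 0.0, 'joint_positions': array([ 1.07202782e+00,  3.42741963e-01,  1.52502088e+00, -1.79785559e-05,
        1.27541095e+00, -1.45952169e-01]), 'dq': array([ 0.00137658, -0.00158214,  0.00044726, -0.0002017 , -0.0010237 ,
       -0.00026315]), 'tau': array([ 1.43745830e-03, -4.31231368e+01, -2.44228417e+01,  7.18742958e-02,
        5.57643129e-02, -1.11974286e-04]), 'tool_pos': array([181.17014838, 492.30871599, 226.0336379 ]), 'tcp_rot': array([-3.14002583e+00, -2.12943171e-04,  2.78878140e+00]), 'contact_force': array([-1.08464661, -0.21313537, -0.26243775]), 'moment': array([-0.02861717, -0.07488807,  0.0347408 ]), 'finger_force': 0.0, 'grip_width': 91.89137806845592}
scene {'fx': 455.8537419854184, 'fy': 455.8537419854184, 'cx': 316.7627781084591, 'cy': 194.13857234588386, 'R': array([[ 0.89328984, -0.44894754, -0.02189473],
       [-0.27024079, -0.49750966, -0.82429003],
       [ 0.35917014,  0.74224676, -0.56574426]]), 't': array([-225.27535664,  368.35513118,  406.48490861])}
pry_bar [([291.0, 269.0, 105.0, 90.0], 0.9), ([360.0, 166.0, 23.0, 30.0], 0.32)]
punch_block [(
[... 581 characters left out ...]
R': array([[-0.0015835 , -0.99972748,  0.02329091],
       [-0.98140928, -0.00291637, -0.19190445],
       [ 0.19192008, -0.0231618 , -0.9811372 ]]), 't': array([408.39596055, 452.3559743 , 837.61015197])}
pry_bar [([379.0, 271.0, 151.0, 50.0], 0.81)]
punch_block [([382.0, 123.0, 72.0, 71.0], 0.88)]
fulcrum [([391.0, 170.0, 29.0, 22.0], 0.8)]
bed_plate [([384.0, 156.0, 94.0, 110.0], 0.7)]
packing_fork [([392.0, 170.0, 59.0, 46.0], 0.88)]
cup_red [([264.0, 193.0, 30.0, 33.0], 0.63), ([379.0, 124.0, 68.0, 70.0], 0.29)]
cup_pale [([285.0, 128.0, 28.0, 38.0], 0.67)]
punch_green [([220.0, 223.0, 33.0, 23.0], 0.88), ([387.0, 158.0, 98.0, 108.0], 0.69)]
bar_toe [([378.0, 269.0, 150.0, 46.0], 0.72)]
```

```bash
python3 - <<'E'
import cv2
a=cv2.imread("pics/top0.png")[70:330,180:480];cv2.imwrite("pics/a.png",cv2.resize(a,(690,598),interpolation=cv2.INTER_CUBIC))
a=cv2.imread("pics/scene0.png")[110:330,210:490];cv2.imwrite("pics/b.png",cv2.resize(a,(756,594),interpolation=cv2.INTER_CUBIC))
E
```

```text
(no output)
```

View pics/a.png

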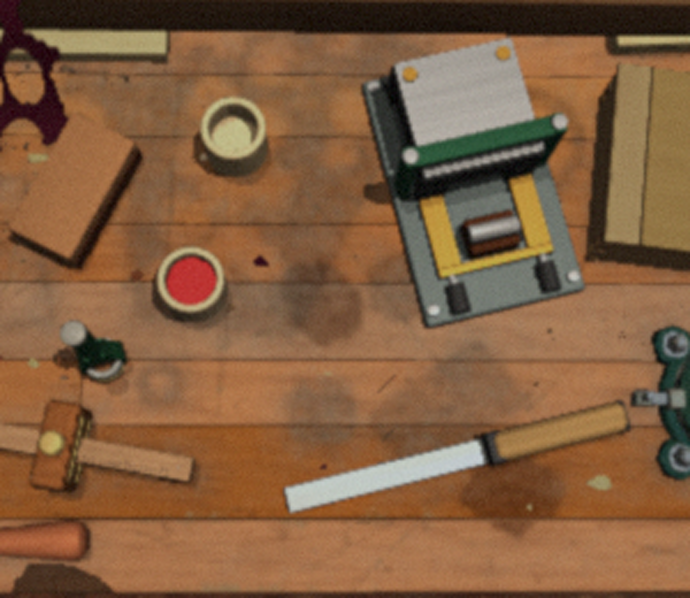

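View pics/b.png

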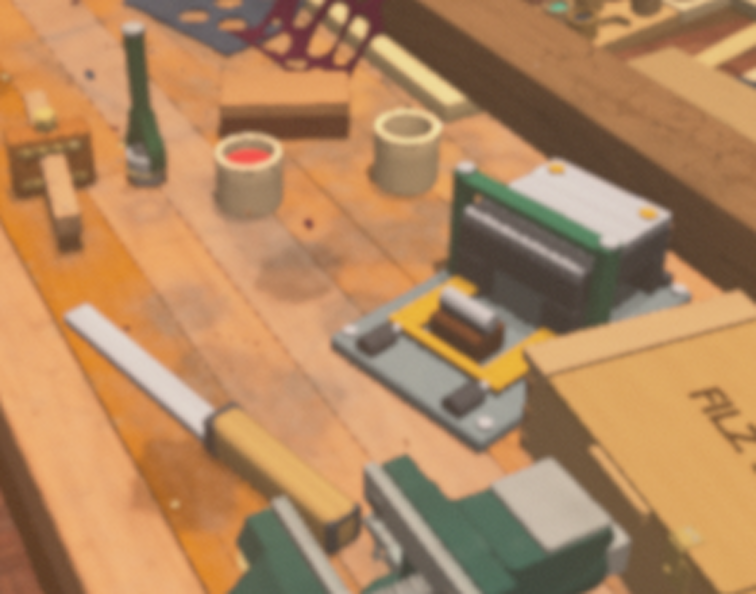

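The top crop shows the bar lying with its toe at the left (crop 288,498) and its handle end at (628,415). The bed corners are at about (428,326), (583,288) and (365,85), and the ridge is at (490,222). The vise sits to the right of the handle and the felt box to the right of the bed.

```bash
cat > h.py <<'E'
import numpy as np
from plant import bot
def ray(c,uv,z,p=None):
    p=p or bot.camera_params(c);R=np.array(p["R"]);t=np.array(p["t"])
    o=-R.T@t;d=R.T@np.array([(uv[0]-p["cx"])/p["fx"],(uv[1]-p["cy"])/p["fy"],1]);return (o+d*(z-o[2])/d[2])
def proj(p,X):
    q=np.array(p["R"])@np.array(X)+p["t"];return np.array([p["fx"]*q[0]/q[2]+p["cx"],p["fy"]*q[1]/q[2]+p["cy"]])
E
python3 - <<'E'
from h import *
f=lambda n,u,v,z:print(n,ray("top",(u/2.3+180,v/2.3+70),z).round(1))
for a in [("bedNL",428,326,12),("bedNR",583,288,12),("bedFL",365,85,12),("ridgeL",466,226,46),("ridgeR",518,214,46),("toeA",286,490,8),("toeB",293,511,8),("ferr",490,448,20),("hA",625,403,28),("hB",630,428,28),("viseT",672,343,60),("viseL",633,398,50),("boxNL",590,255,20),("cupred",190,280,46),("strapL",412,157,90),("strapR",560,122,90),("blockNL",0,0,0)]:f(*a)
E
```

```text
bedNL [447.5 333.1  12. ]
bedNR [479.2 206.4  12. ]
bedFL [652.7 382.4  12. ]
ridgeL [521.4 305.4  46. ]
ridgeR [531.4 264.   46. ]
toeA [317.4 446.4   8. ]
toeB [301.2 440.8   8. ]
ferr [349.3 287.1  20. ]
hA [383.7 181.5  28. ]
hB [364.2 178.6  28. ]
viseT [426.  152.2  60. ]
viseL [385.  181.4  50. ]
boxNL [504.8 201.5  20. ]
cupred [477.  521.1  46. ]
strapL [562.9 351.4  90. ]
strapR [591.5 237.9  90. ]
blockNL [732.3 693.9   0. ]
```

Emit:
jog_arm(
  dp=[
    [-0.0324, -0.0228, 0.0095],
    [-0.0324, -0.0228, 0.0095],
    [-0.0324, -0.0228, 0.0095],
    [-0.0324, -0.0228, 0.0095],
    [-0.0324, -0.0228, 0.0095],
    [-0.0324, -0.0228, 0.0095],
    [-0.0324, -0.0228, 0.0095],
    [-0.0324, -0.0228, 0.0095],
    [0, 0, 0],
    [0, 0, 0],
  ],
  twist=[0, 0, 0, 0, 9.3, 9.3, 9.3, 9.3, 9.3, 9.3],
)

```text
time: 2.25
tool_pos: [326.8, 216.0, 150.8]
tcp_rot: [3.141, -0.0, 1.808]
contact_force: [0.0, 0.1, 0.3]
grip_width: 92.3
finger_force: 0.0
```

```bash
python3 - <<'E'
from h import *
import cv2
o=bot.get_obs();print(o["tool_pos"],o["tcp_rot"])
im=bot.capture("wrist");p=bot.camera_params("wrist");np.save("pw.npy",p,allow_pickle=True);print(p)
t=cv2.imread("pics/top0.png")[180:340,420:570];s=cv2.imread("pics/scene0.png")[240:400,270:470]
cv2.imwrite("pics/w1.png",np.hstack([cv2.resize(im,(480,300)),cv2.resize(t,(300,300))[:,:300]]))
cv2.imwrite("pics/vs.png",np.hstack([cv2.resize(t,None,fx=2.2,fy=2.2),cv2.resize(s,None,fx=2.2,fy=2.2)]))
E
```

```text
[326.83872405 215.99835448 150.80462212] [ 3.14135895e+00 -1.34224804e-04  1.80802961e+00]
{'fx': 359.10817901407034, 'fy': 359.10817901407034, 'cx': 320.78747059393584, 'cy': 201.56550923371515, 'R': array([[ 9.73187978e-01,  2.30011193e-01, -1.02880996e-04],
       [ 2.19395038e-01, -9.28136028e-01,  3.00714701e-01],
       [ 6.90722598e-02, -2.92674504e-01, -9.53714138e-01]]), 't': array([-368.18667683,  115.66897324,  358.54505347])}
```

View pics/w1.png

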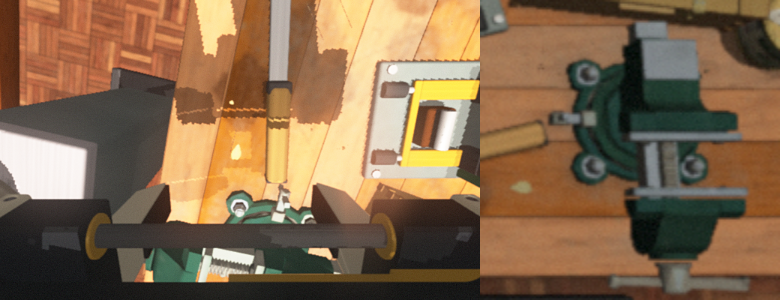

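View pics/vs.png

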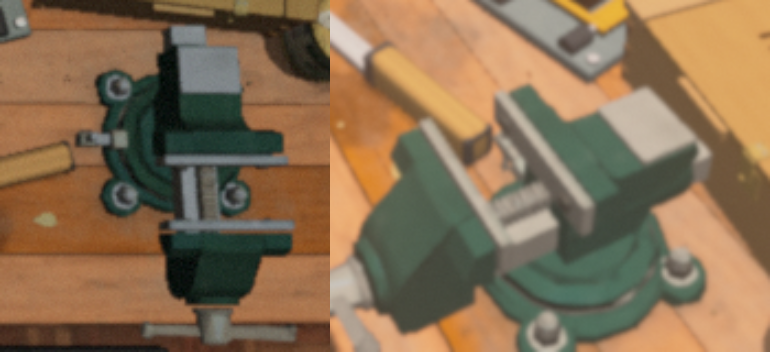

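The wrist view shows the handle running from (369,243) to (371,113) in full pixels. The vise jaws stand to the right of it, and their nearest corner is at about top (494,253) and scene (346,283).

```bash
python3 - <<'E'
from h import *
p=np.load("pw.npy",allow_pickle=True).item()
k=1/.75
for uv in [(268,182),(287,182),(266,90),(290,90)]:print(ray("",(uv[0]*k,uv[1]*k),26,p).round(1))
print("ridge",[ray("",(u*k,v*k),47,p).round(1) for u,v in[(440,108),(437,151)]])
print("bed",[ray("",(u*k,v*k),12,p).round(1) for u,v in[(379,62),(364,178)]])
import scipy.optimize as so
pt,ps=bot.camera_params("top"),bot.camera_params("scene")
for a,b in [((494,253),(346,283)),((420+182/2.2,180+93/2.2),(270+270/2.2,240+135/2.2))]:
    g=lambda X:np.r_[proj(pt,X)-a,proj(ps,X)-b]
    r=so.least_squares(g,[400,150,80]);print(r.x.round(),r.fun.round(1))
im=bot.masks_of("wrist","pry_bar")
for m in im[:1]:
    print(m["confidence"],m["bbox"])
E
```

```text
[367.3 182.2  26. ]
[388.3 187.1  26. ]
[338.7 280.4  26. ]
[362.6 286.1  26. ]
ridge [array([504. , 303.8,  47. ]), array([520.5, 263.1,  47. ])]
bed [array([447.3, 334.2,  12. ]), array([479.7, 207.6,  12. ])]
[363. 135. 110.] [ 0.3 -0.9 -0.7  0.2]
[417. 106.  78.] [-0.   0.1  0.1 -0. ]
0.81 [371.0, 122.8, 35.3, 245.5]
```

Emit:
jog_arm(
  dp=[
    [0.005, 0.02, 0.02],
    [0.006, 0.02, 0.03],
    [0, 0, 0.04],
    [0, 0, 0.03],
    [0, 0, 0.015],
    [0, 0, 0.01],
    [0, 0, 0],
  ],
  twist=[-0.7, 0, 0, 0, 0, 0, 0],
)

```text
time: 3.22
tool_pos: [362.5, 237.1, 5.4]
tcp_rot: [-3.141, 0.0, 1.829]
contact_force: [-0.0, -0.3, 0.1]
grip_width: 91.8
finger_force: 0.0
```

Emit:
jog_arm(
  dp=[
    [0, 0, 0],
    [0, 0, 0],
    [0, 0, 0],
    [0, 0, 0],
    [0, 0, 0],
  ],
  twist=[0, 0, 0, 0, 0],
  jaw=0.005,
)

```text
time: 3.85
tool_pos: [362.7, 237.1, 5.8]
tcp_rot: [3.141, -0.0, 1.827]
contact_force: [0.8, 0.2, -0.7]
grip_width: 46.3
finger_force: 0.0
```

Emit:
jog_arm(
  dp=[
    [0, 0, 0],
    [0, 0, 0],
    [0, 0, 0],
    [0, 0, 0],
    [0, 0, 0],
  ],
  twist=[0, 0, 0, 0, 0],
)

```text
time: 4.47
tool_pos: [362.8, 237.1, 5.7]
tcp_rot: [3.141, -0.0, 1.827]
contact_force: [1.0, 0.3, -0.6]
grip_width: 24.0
finger_force: 29.9
```

Emit:
jog_arm(
  dp=[
    [0, 0, -0.02],
    [0, 0, -0.03],
    [0, 0, -0.03],
    [0, 0, -0.03],
    [0, 0, -0.03],
    [0, 0, 0],
    [0, 0, 0],
  ],
  twist=[0, 0, 0, 0, 0, 0, 0],
)

```text
time: 5.35
tool_pos: [361.7, 236.6, 144.5]
tcp_rot: [-3.139, 0.0, 1.827]
contact_force: [-0.1, -0.3, -3.0]
grip_width: 23.7
finger_force: 30.0
```

```bash
python3 - <<'E'
from h import *
import cv2
o=bot.get_obs();print({k:np.round(o[k],3) for k in("time","tool_pos","tcp_rot","contact_force","moment","grip_width","finger_force")})
s=bot.capture("scene");w=bot.capture("wrist");np.save("pw.npy",bot.camera_params("wrist"),allow_pickle=True)
cv2.imwrite("pics/l1.png",np.hstack([s[80:380,170:520],w[0:300,150:550]]))
E
```

```text
{'time': np.float64(5.35), 'tool_pos': array([361.667, 236.65 , 144.493]), 'tcp_rot': array([-3.139,  0.   ,  1.827]), 'contact_force': array([-0.092, -0.266, -3.047]), 'moment': array([-0.263,  0.009,  0.01 ]), 'grip_width': np.float64(23.682), 'finger_force': np.float64(29.965)}
```

View pics/l1.png

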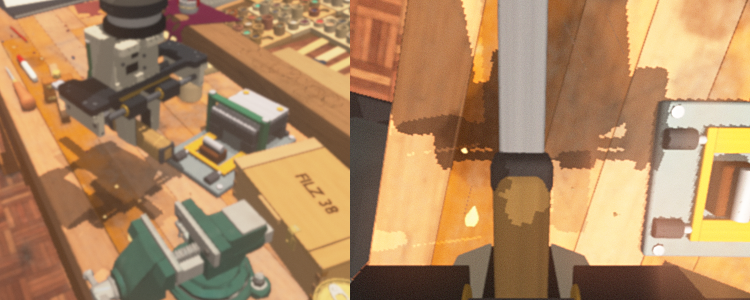

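```bash
cat >> h.py <<'E'
def droop():
    # blade pitch from wrist view: each row gives left/right edge; depth from 20 mm width (top face)
    bot.capture("wrist");p=bot.camera_params("wrist");o=bot.get_obs()
    m=bot.masks_of("wrist","pry_bar")
    if not m:print("none");return
    m=m[0];px=m["pixels"];R=np.array(p["R"]);t=np.array(p["t"]);yaw=o["tcp_rot"][2];e=np.array([np.cos(yaw),np.sin(yaw),0])
    P=[]
    for r in range(0,400,10):
        c=np.flatnonzero(px[r])
        if len(c)>8:
            w=c[-1]-c[0]+1;z=p["fx"]*20/w;u=(c[0]+c[-1])/2
            X=R.T@(np.array([(u-p["cx"])/p["fx"]*z,(r-p["cy"])/p["fy"]*z,z])-t)-o["tool_pos"]
            P.append((r,c[0],w,X@e,X[2],X@np.array([-e[1],e[0],0])))
    print(m["confidence"],m["bbox"]);print(np.round(P,1))
E
python3 -c "
from h import *
droop()"
```

```text
0.93 [320.8, 183.4, 66.2, 364.8]
[[ 0.000e+00  2.980e+02  5.000e+01  1.165e+02 -5.100e+00 -1.000e+00]
 [ 1.000e+01  2.970e+02  5.100e+01  1.121e+02 -7.000e-01 -8.000e-01]
 [ 2.000e+01  2.970e+02  5.100e+01  1.084e+02  5.000e-01 -8.000e-01]
 [ 3.000e+01  2.980e+02  4.900e+01  1.056e+02 -4.700e+00 -8.000e-01]
 [ 4.000e+01  2.980e+02  4.900e+01  1.017e+02 -3.400e+00 -8.000e-01]
 [ 5.000e+01  2.980e+02  4.900e+01  9.780e+01 -2.200e+00 -8.000e-01]
 [ 6.000e+01  2.980e+02  4.800e+01  9.410e+01 -4.200e+00 -6.000e-01]
 [ 7.000e+01  2.980e+02  4.700e+01  9.030e+01 -6.400e+00 -4.000e-01]
 [ 8.000e+01  2.980e+02  4.800e+01  8.620e+01 -1.700e+00 -6.000e-01]
 [ 9.000e+01  2.980e+02  4.800e+01  8.220e+01 -5.000e-01 -6.000e-01]
 [ 1.000e+02  2.980e+02  4.800e+01  7.820e+01  8.000e-01 -6.000e-01]
 [ 1.100e+02  2.980e+02  4.700e+01  7.410e+01 -1.200e+00 -4.000e-01]
 [ 1.200e+02  2.990e+02  4.600e+01  6.970e+01 -3.400e+00 -6.000e-01]
 [ 1.300e+02  2.990e+02  4.600e+01  6.560e+01 -2.000e+00 -6.000e-01]
 [ 1.400e+02  2.990e+02  4.600e+01  6.140e+01 -7.000e-01 -7.000e-01]
 [ 1.500e+02  2.990e+02  4.500e+
[... 510 characters left out ...]
.000e-01]
 [ 2.300e+02  2.930e+02  5.600e+01  3.460e+01  3.700e+01 -4.000e-01]
 [ 2.400e+02  2.930e+02  5.600e+01  3.120e+01  3.810e+01 -4.000e-01]
 [ 2.500e+02  2.930e+02  5.600e+01  2.780e+01  3.910e+01 -4.000e-01]
 [ 2.600e+02  2.940e+02  5.500e+01  2.330e+01  3.810e+01 -6.000e-01]
 [ 2.700e+02  2.930e+02  5.500e+01  1.990e+01  3.920e+01 -2.000e-01]
 [ 2.800e+02  2.940e+02  5.400e+01  1.520e+01  3.810e+01 -4.000e-01]
 [ 2.900e+02  2.950e+02  5.300e+01  1.030e+01  3.700e+01 -6.000e-01]
 [ 3.400e+02  2.950e+02  5.100e+01 -1.130e+01  3.830e+01 -2.000e-01]
 [ 3.500e+02  2.950e+02  5.100e+01 -1.500e+01  3.950e+01 -2.000e-01]
 [ 3.600e+02  2.950e+02  5.000e+01 -2.080e+01  3.830e+01 -0.000e+00]]
```

The grip holds the bar rigidly level, since the blade height in the view is constant. I will tilt it toe-down in the pads by pressing the handle's butt on the vise jaw, which is at about z 110.

Emit:
jog_arm(
  dp=[
    [-0.03, -0.0078, 0],
    [-0.03, -0.0079, 0],
    [0, 0, 0.01],
    [0, 0, 0.01],
    [0, 0, 0],
  ],
  twist=[0, 0, 0, 0, 0],
)

```text
time: 6.18
tool_pos: [361.9, 175.4, 124.6]
tcp_rot: [-3.139, -0.0, 1.828]
contact_force: [0.5, -0.6, -4.4]
grip_width: 24.1
finger_force: 30.0
```

Emit:
jog_arm(
  dp=[
    [0, 0, 0.004],
    [0, 0, 0.004],
  ],
  twist=[0, 0],
)

```text
time: 6.42
tool_pos: [362.8, 175.4, 117.6]
tcp_rot: [3.141, -0.0, 1.828]
contact_force: [-0.7, 0.0, 2.3]
grip_width: 23.9
finger_force: 30.0
```

Emit:
jog_arm(
  dp=[
    [0, 0, 0.004],
    [0, 0, 0.004],
  ],
  twist=[0, 0],
)

```text
time: 6.68
tool_pos: [363.0, 175.8, 110.0]
tcp_rot: [3.14, -0.001, 1.827]
contact_force: [-0.7, 5.0, 2.9]
grip_width: 23.7
finger_force: 30.0
```

Emit:
jog_arm(
  dp=[
    [0, 0, 0.004],
    [0, 0, 0.004],
  ],
  twist=[0, 0],
)

```text
time: 6.92
tool_pos: [363.0, 175.9, 101.9]
tcp_rot: [3.14, -0.001, 1.827]
contact_force: [-1.5, 6.9, 2.4]
grip_width: 23.3
finger_force: 30.0
```

```bash
python3 -c "
from h import *
droop();o=bot.get_obs();print(o['contact_force'],o['moment'])"|grep -v "^$" | awk 'NR%3==1'
```

```text
0.55 [319.8, 182.6, 56.2, 365.1]
 [ 2.000e+01  3.020e+02  3.900e+01  1.163e+02 -4.730e+01 -4.000e-01]
 [ 5.000e+01  3.020e+02  3.800e+01  1.021e+02 -4.790e+01 -2.000e-01]
 [ 8.000e+01  3.020e+02  3.900e+01  8.700e+01 -3.810e+01 -5.000e-01]
 [ 1.100e+02  3.010e+02  4.000e+01  7.250e+01 -2.870e+01 -2.000e-01]
 [ 1.400e+02  3.010e+02  4.000e+01  5.820e+01 -2.420e+01 -2.000e-01]
 [ 1.700e+02  2.930e+02  5.600e+01  5.500e+01  3.060e+01 -2.000e-01]
 [ 2.000e+02  2.940e+02  5.400e+01  4.340e+01  2.930e+01 -2.000e-01]
 [ 2.300e+02  2.940e+02  5.400e+01  3.280e+01  3.260e+01 -3.000e-01]
 [ 2.600e+02  2.940e+02  5.400e+01  2.220e+01  3.590e+01 -3.000e-01]
 [ 2.900e+02  2.940e+02  5.400e+01  1.160e+01  3.930e+01 -3.000e-01]
 [ 3.600e+02  2.930e+02  5.500e+01 -1.140e+01  4.900e+01 -1.000e-01]]
```

The bar now slopes toe-down at about 0.38 rad in the grip. Next I lift it, swing it round and line it up behind the fulcrum.

Emit:
jog_arm(
  dp=[
    [0, 0, -0.03],
    [0, 0, -0.03],
    [0.034, -0.0154, 0],
    [0.034, -0.0154, 0],
    [0, 0, 0],
  ],
  twist=[0, 0, 0, 0, 0],
)

```text
time: 7.65
tool_pos: [314.1, 233.7, 161.5]
tcp_rot: [-3.141, 0.0, 1.83]
contact_force: [1.2, -0.2, -3.8]
grip_width: 24.1
finger_force: 30.0
```

Emit:
jog_arm(
  dp=[
    [0, 0, 0],
    [0, 0, 0],
    [0, 0, 0],
    [0, 0, 0],
    [0, 0, 0],
    [0, 0, 0],
    [0, 0, 0],
    [0, 0, 0],
    [0, 0, 0],
    [0, 0, 0],
  ],
  twist=[9.1, 9.1, 9.1, 9.1, 9.1, 9.1, 9.1, 9.1, 9.1, 9.1],
)

```text
time: 8.9
tool_pos: [315.9, 232.2, 161.4]
tcp_rot: [3.141, 0.001, 0.233]
contact_force: [0.4, 0.2, -3.7]
grip_width: 24.1
finger_force: 30.0
```

```bash
python3 - <<'E'
from h import *
import cv2
o=bot.get_obs();print({k:np.round(o[k],3) for k in("time","tool_pos","tcp_rot","contact_force","moment","grip_width")})
w=bot.capture("wrist");p=bot.camera_params("wrist");t=bot.capture("top");s=bot.capture("scene");np.save("pw.npy",p,allow_pickle=True)
cv2.imwrite("pics/w2.png",w);cv2.imwrite("pics/t2.png",t);cv2.imwrite("pics/s2.png",s)
cv2.imwrite("pics/m2.png",np.hstack([cv2.resize(w[0:260,130:510],(410,281)),cv2.resize(s[100:300,230:510],(390,281))]))
for c in("wrist","top","scene"):
  for l in("pry_bar","fulcrum"):
    for d in bot.find_in(c,l)[:1]:print(c,l,np.round(d["bbox"],1),d["confidence"])
E
```

```text
{'time': np.float64(8.9), 'tool_pos': array([315.895, 232.238, 161.388]), 'tcp_rot': array([3.141e+00, 1.000e-03, 2.330e-01]), 'contact_force': array([ 0.368,  0.181, -3.669]), 'moment': array([-0.145,  0.251,  0.063]), 'grip_width': np.float64(24.117)}
wrist pry_bar [321.4 183.   58.1 366. ] 0.88
top pry_bar [434.6 246.5  73.5 150.3] 0.95
top fulcrum [392.4 172.8  25.7  21. ] 0.6
scene pry_bar [308.6 217.6 141.9  25.3] 0.68
scene fulcrum [382.4 232.9  29.1  26.7] 0.91
```

View pics/m2.png

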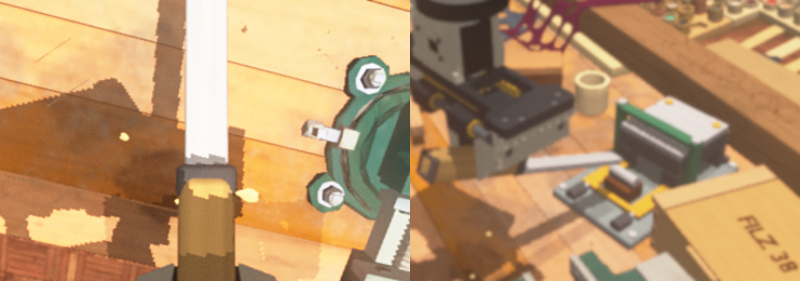

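The scene half shows the toe at about scene pixel (381,212), just short of the fulcrum at (382,233). I will triangulate the toe and the ridge from both fixed cameras.

```bash
cat >> h.py <<'E'
import scipy.optimize as so
B0=np.array([562.4,294.8,0]);YAW=.241;E=np.array([np.cos(YAW),np.sin(YAW),0]);N=np.array([-E[1],E[0],0])
def bed(X):X=np.asarray(X)-B0;return np.round([X@E,X@N,X[2]],1)
def tri(a,b):
    pt,ps=bot.camera_params("top"),bot.camera_params("scene")
    r=so.least_squares(lambda X:np.r_[proj(pt,X)-a,proj(ps,X)-b],[500,280,60]);return r.x,r.fun.round(1)
def tips():
    o=[]
    for c in("top","scene"):
        bot.capture(c);m=bot.masks_of(c,"pry_bar")[0]["pixels"]
        ys,xs=np.nonzero(m)
        if c=="top":k=ys<=ys.min()+1
        else:k=xs>=xs.max()-1
        o.append((xs[k].mean(),ys[k].mean()));print(c,o[-1])
    X,f=tri(*o);print("toe bed",bed(X),f);return X
E
python3 - <<'E'
from h import *
import cv2
tips()
for c in("top","scene"):
    m=bot.masks_of(c,"fulcrum")
    if m:
        ys,xs=np.nonzero(m[0]["pixels"]);print(c,"fulc",xs.min(),xs.max(),ys.min(),ys.max())
a=cv2.imread("pics/t2.png")[130:220,340:450];b=cv2.imread("pics/s2.png")[190:270,330:430]
cv2.imwrite("pics/f.png",np.hstack([cv2.resize(a,(440,360),interpolation=cv2.INTER_CUBIC),cv2.resize(b,(360,360),interpolation=cv2.INTER_CUBIC)]))
# expected ridge pixel for D
for D in(40,45,50):
    for y in(-21,21):
        X=B0-D*E+y*N+[0,0,48];print(D,y,proj(bot.camera_params("top"),X).round(1),proj(bot.camera_params("scene"),X).round(1))
E
```

```text
top (np.float64(402.9), np.float64(172.8))
scene (np.float64(378.375), np.float64(213.0))
toe bed [-60.7  -5.9  78. ] [ 0.1 -0.2 -0.2  0.1]
top fulc 380 405 161 182
scene fulc 369 396 217 244
40 -21 [405.  164.2] [392.3 226.4]
40 21 [382.7 169.5] [374.1 215.2]
45 -21 [405.7 166.8] [390.3 227.6]
45 21 [383.4 172.1] [372.1 216.4]
50 -21 [406.5 169.4] [388.3 228.9]
50 21 [384.1 174.7] [370.1 217.5]
```

View pics/f.png

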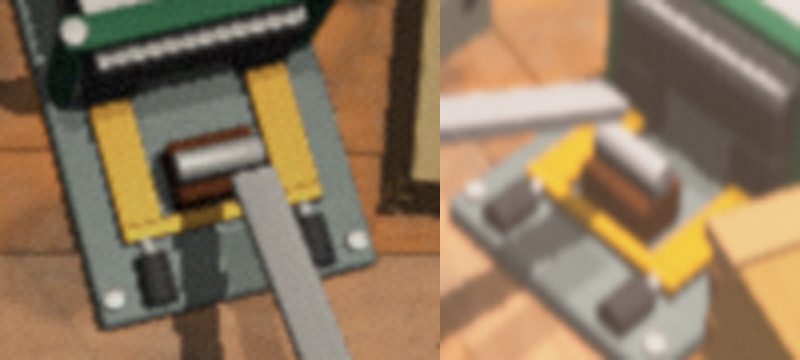

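Ridge D is about 44 mm in front of the block edge, and the toe is at bed coordinates (-61,-5,~74). I move the toe over the ridge, then lower it to contact.

Emit:
jog_arm(
  dp=[
    [0, -0.0025, 0],
    [0.02, 0, 0.013],
    [0.02, 0, 0.016],
    [0, 0, 0],
  ],
  twist=[-0.5, 0, 0, 0],
)

```text
time: 10.15
tool_pos: [354.1, 245.3, 131.8]
tcp_rot: [3.141, 0.002, 0.247]
contact_force: [-0.7, 0.5, -3.4]
grip_width: 23.4
finger_force: 30.0
```

Emit:
jog_arm(
  dp=[
    [0, 0, 0.002],
    [0, 0, 0.002],
    [0, 0, 0],
  ],
  twist=[0, 0, 0],
)

```text
time: 10.52
tool_pos: [353.4, 245.3, 129.0]
tcp_rot: [-3.141, -0.0, 0.248]
contact_force: [0.6, 0.7, -3.4]
grip_width: 24.0
finger_force: 30.0
```

```bash
python3 - <<'E'
from h import *
import cv2
X=tips()
s=bot.capture("scene");t=bot.capture("top")
cv2.imwrite("pics/i1.png",np.hstack([cv2.resize(t[110:230,330:450],(400,400),interpolation=cv2.INTER_CUBIC),cv2.resize(s[180:280,320:420],(400,400),interpolation=cv2.INTER_CUBIC)]))
E
```

```text
top (np.float64(390.90909090909093), np.float64(157.72727272727272))
scene (np.float64(393.1666666666667), np.float64(218.0))
toe bed [-19.   -2.   43.2] [ 0.5 -1.2 -1.2  0.4]
```

View pics/i1.png

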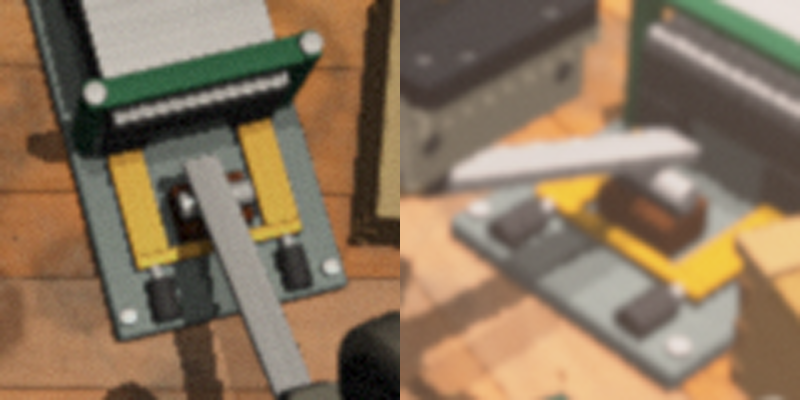

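The toe is centred between the prongs, at top crop (200,160), and just past the ridge. I keep lowering to contact.

Emit:
jog_arm(
  dp=[
    [0, 0, 0.0015],
    [0, 0, 0.0015],
    [0, 0, 0],
  ],
  twist=[0, 0, 0],
)

```text
time: 11.2
tool_pos: [354.2, 245.4, 125.9]
tcp_rot: [-3.141, -0.001, 0.248]
contact_force: [-0.3, -0.1, -0.2]
grip_width: 23.8
finger_force: 30.0
```

Emit:
jog_arm(
  dp=[
    [0, 0, 0.0015],
    [0, 0, 0.0015],
    [0, 0, 0],
  ],
  twist=[0, 0, 0],
)

```text
time: 11.58
tool_pos: [353.9, 245.3, 122.7]
tcp_rot: [-3.142, -0.0, 0.248]
contact_force: [1.0, -0.2, 0.6]
grip_width: 23.6
finger_force: 30.0
```

Emit:
jog_arm(
  dp=[
    [0, 0, -0.003],
    [0.007, 0, 0.0028],
    [0.007, 0, 0.0028],
    [0, 0, 0],
  ],
  twist=[0, 0, 0, 0],
)

```text
time: 12.08
tool_pos: [367.7, 248.7, 119.6]
tcp_rot: [3.142, 0.001, 0.247]
contact_force: [-1.4, 0.4, -3.6]
grip_width: 23.9
finger_force: 30.0
```

Emit:
jog_arm(
  dp=[
    [0.006, 0, 0.0024],
    [0.006, 0, 0.0024],
    [0, 0, 0],
  ],
  twist=[0, 0, 0],
)

```text
time: 12.45
tool_pos: [379.4, 251.7, 115.1]
tcp_rot: [-3.142, 0.0, 0.247]
contact_force: [0.7, 0.5, -2.7]
grip_width: 23.7
finger_force: 30.0
```

Emit:
jog_arm(
  dp=[
    [0.006, 0, 0.0024],
    [0.006, 0, 0.0024],
    [0.004, 0, 0.0015],
    [0, 0, 0],
  ],
  twist=[0, 0, 0, 0],
)

```text
time: 12.95
tool_pos: [394.8, 255.6, 108.8]
tcp_rot: [3.142, 0.0, 0.248]
contact_force: [0.2, 0.3, -3.0]
grip_width: 23.7
finger_force: 30.0
```

```bash
python3 - <<'E'
from h import *
import cv2
o=bot.get_obs();print(bed(o["tool_pos"]),o["contact_force"],o["moment"])
s=bot.capture("scene");t=bot.capture("top")
cv2.imwrite("pics/i2.png",np.hstack([cv2.resize(t[110:230,330:450],(400,400),interpolation=cv2.INTER_CUBIC),cv2.resize(s[170:270,320:420],(400,400),interpolation=cv2.INTER_CUBIC)]))
for c in("top","scene"):
    for d in bot.masks_of(c,"packing_fork")[:1]:
        ys,xs=np.nonzero(d["pixels"]);print(c,d["bbox"],xs.mean(),ys.mean(),len(xs))
E
```

```text
[-172.2    1.9  108.8] [ 0.15788242  0.31681179 -3.03487544] [-0.12078906  0.33711261  0.01463059]
top [391.2, 168.0, 56.3, 49.6] 389.2707581227437 169.66787003610108 831
scene [383.9, 241.8, 59.2, 34.1] 382.16152450090743 240.28675136116152 551
```

View pics/i2.png

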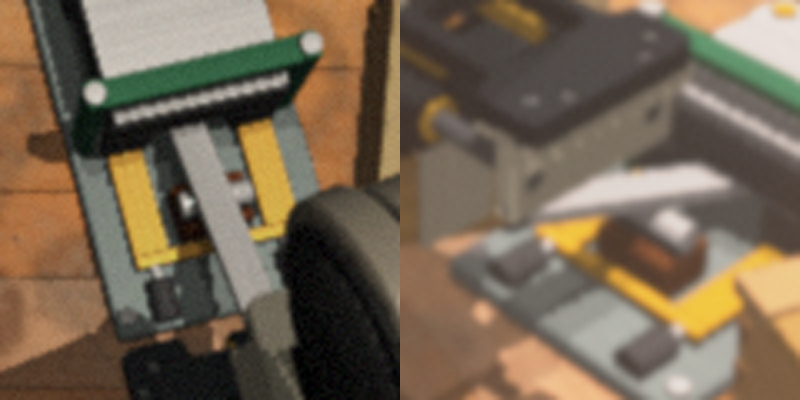

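The toe is under the near edge, centred between the feet. Now I press the handle down stepwise and watch the force.

Emit:
jog_arm(
  dp=[
    [0, 0, 0.003],
    [0, 0, 0.003],
    [0, 0, 0.003],
    [0, 0, 0],
  ],
  twist=[0, 0, 0, 0],
)

```text
time: 13.65
tool_pos: [394.8, 255.7, 100.0]
tcp_rot: [-3.141, -0.001, 0.248]
contact_force: [0.5, 0.0, -0.3]
grip_width: 23.8
finger_force: 30.0
```

Emit:
jog_arm(
  dp=[
    [0, 0, 0.003],
    [0, 0, 0.003],
    [0, 0, 0],
  ],
  twist=[0, 0, 0],
)

```text
time: 14.02
tool_pos: [392.8, 255.1, 93.8]
tcp_rot: [3.141, 0.004, 0.248]
contact_force: [-6.6, -1.1, 6.8]
grip_width: 23.8
finger_force: 30.0
```

Emit:
jog_arm(
  dp=[
    [0, 0, 0.002],
    [0, 0, 0.002],
    [0, 0, 0],
  ],
  twist=[0, 0, 0],
)

```text
time: 14.4
tool_pos: [391.7, 254.8, 89.6]
tcp_rot: [3.141, 0.006, 0.248]
contact_force: [-9.2, -2.3, 7.8]
grip_width: 23.9
finger_force: 30.0
```

```bash
cat >> h.py <<'E'
def fork():
    o=bot.get_obs();print(bed(o["tool_pos"]),o["contact_force"].round(1),o["moment"].round(2),end=" ")
    for c in("top","scene"):
        bot.capture(c)
        for l in("packing_fork","punch_block"):
            for d in bot.masks_of(c,l)[:1]:
                ys,xs=np.nonzero(d["pixels"]);print(c,l,np.round(d["bbox"],1),xs.mean().round(1),ys.mean().round(1),len(xs))
E
python3 -c "
from h import *
fork()"
```

```text
[-175.3    1.9   89.6] [-9.2 -2.3  7.8] [-0.29  1.36  0.07] top packing_fork [389.2 169.1  55.8  44.8] 389.8 169.1 798
top punch_block [380.3 122.3  68.   70.4] 380.8 117.1 2642
scene packing_fork [385.2 245.4  53.3  25. ] 387.3 243.2 398
scene punch_block [420.6 202.1  75.4  64.9] 422.1 199.1 2247
```

The handle needs to travel on an arc, because the force in x shows it being pushed backwards. I ease the arm back while lowering.

Emit:
jog_arm(
  dp=[
    [-0.003, 0, 0],
    [-0.003, 0, 0],
    [0, 0, 0],
  ],
  twist=[0, 0, 0],
)

```text
time: 15.08
tool_pos: [391.6, 254.9, 90.5]
tcp_rot: [-3.141, -0.007, 0.247]
contact_force: [7.7, 2.9, -4.0]
grip_width: 23.8
finger_force: 30.0
```

Emit:
jog_arm(
  dp=[
    [-0.002, 0, 0.002],
    [-0.001, 0, 0.002],
    [0, 0, 0],
  ],
  twist=[0, 0, 0],
)

```text
time: 15.45
tool_pos: [390.5, 254.8, 87.4]
tcp_rot: [-3.14, -0.011, 0.247]
contact_force: [9.3, 1.9, 1.5]
grip_width: 24.0
finger_force: 30.0
```

Emit:
jog_arm(
  dp=[
    [-0.001, 0, 0.002],
    [-0.001, 0, 0.002],
    [0, 0, 0],
  ],
  twist=[0, 0, 0],
)

```text
time: 15.82
tool_pos: [388.8, 254.4, 83.6]
tcp_rot: [-3.14, -0.012, 0.247]
contact_force: [9.6, 1.3, 1.4]
grip_width: 24.1
finger_force: 30.0
```

```bash
python3 -c "
from h import *
fork()"
```

```text
[-178.2    2.2   83.6] [9.6 1.3 1.4] [ 0.36 -1.74 -0.05] top packing_fork [390.9 168.6  57.6  47.9] 391.1 169.6 771
top punch_block [380.4 122.8  72.1  67.7] 381.0 117.1 2766
scene packing_fork [387.2 243.9  53.3  22.4] 389.5 243.8 385
scene punch_block [419.2 201.7  77.5  63.6] 421.3 198.4 2377
```

Emit:
jog_arm(
  dp=[
    [0.002, 0, 0.002],
    [0, 0, 0.002],
    [0, 0, 0],
  ],
  twist=[0, 0, 0],
)

```text
time: 16.5
tool_pos: [387.1, 253.8, 78.5]
tcp_rot: [-3.141, -0.003, 0.247]
contact_force: [3.0, 0.7, 3.6]
grip_width: 23.6
finger_force: 30.0
```

Emit:
jog_arm(
  dp=[
    [-0.0005, 0, 0.002],
    [-0.0005, 0, 0.002],
    [0, 0, 0],
  ],
  twist=[0, 0, 0],
)

```text
time: 16.88
tool_pos: [385.8, 253.5, 74.4]
tcp_rot: [-3.141, -0.002, 0.248]
contact_force: [4.2, 1.5, 3.6]
grip_width: 23.7
finger_force: 30.0
```

```bash
python3 -c "
from h import *
fork()"
```

```text
[-181.4    2.    74.4] [4.2 1.5 3.6] [ 0.24 -0.83 -0.04] top packing_fork [390.5 169.2  59.4  46.3] 390.4 169.7 902
top punch_block [379.8 121.9  70.6  71.8] 380.7 116.6 2969
scene packing_fork [388.2 244.6  45.2  21.8] 390.7 244.3 382
scene punch_block [420.2 201.5  78.6  64.8] 421.1 198.0 2347
```

Emit:
jog_arm(
  dp=[
    [-0.0005, 0, 0.002],
    [-0.0005, 0, 0.002],
    [0, 0, 0],
  ],
  twist=[0, 0, 0],
)

```text
time: 17.55
tool_pos: [384.4, 253.1, 70.0]
tcp_rot: [-3.141, -0.001, 0.248]
contact_force: [4.8, 2.4, 1.7]
grip_width: 24.0
finger_force: 30.0
```

```bash
python3 -c "
from h import *
fork()"
```

```text
[-182.8    1.9   70. ] [4.8 2.4 1.7] [ 0.34 -1.15  0.01] top packing_fork [392.4 167.7  59.5  50.2] 391.3 169.0 881
top punch_block [381.3 121.2  68.   71.7] 380.9 115.4 2767
scene packing_fork [388.7 243.8  41.6  23.4] 391.8 245.4 271
scene punch_block [420.2 202.6  76.5  63.9] 421.0 197.4 2412
```

Emit:
jog_arm(
  dp=[
    [-0.0005, 0, 0.002],
    [-0.0005, 0, 0.002],
    [0, 0, 0],
  ],
  twist=[0, 0, 0],
)

```text
time: 18.23
tool_pos: [383.4, 252.8, 66.1]
tcp_rot: [-3.141, -0.001, 0.248]
contact_force: [5.8, 1.2, 3.9]
grip_width: 24.1
finger_force: 30.0
```

```bash
python3 -c "
from h import *
fork()"
```

```text
[-183.9    1.9   66.1] [5.8 1.2 3.9] [ 0.3  -0.94  0.03] top packing_fork [390.  166.9  57.4  46.6] 389.0 166.0 721
scene packing_fork [410.9 240.2 115.   67.1] 397.6 242.8 1599
scene punch_block [419.9 202.6  82.1  65.1] 420.7 197.6 2518
```

```bash
cat >> h.py <<'E'
import cv2
def ypos(im):
    p=bot.camera_params("top");h=cv2.cvtColor(im,cv2.COLOR_BGR2HSV)
    # warp to bed frame at z=20: 1px=0.5mm, x -100..0 , y -40..40
    q=[(-100,-40),(-100,40),(0,40),(0,-40)]
    src=np.float32([proj(p,B0+x*E+y*N+[0,0,20]) for x,y in q]);dst=np.float32([((y+40)*2,(x+100)*2) for x,y in q])
    w=cv2.warpPerspective(h,cv2.getPerspectiveTransform(src,dst),(160,200))
    m=(w[...,0]>18)&(w[...,0]<32)&(w[...,1]>130)&(w[...,2]>110)
    # near end of yellow in left-side columns (y 12..30 mm): 
    r=[]
    for y0 in(14,18,22,26,30):
        k=np.flatnonzero(m[:,int((y0+40)*2)]);r.append(k.min()/2-100 if len(k) else None)
    return r
E
python3 - <<'E'
from h import *
for f in("t2","top0"):print(f,ypos(cv2.imread(f"pics/{f}.png")))
print("now",ypos(bot.capture("top")))
E
```

```text
t2 [None, np.float64(-65.0), np.float64(-67.5), np.float64(-66.5), np.float64(-67.0)]
top0 [np.float64(-67.0), np.float64(-66.5), np.float64(-67.0), np.float64(-66.5), np.float64(-67.0)]
now [None, None, np.float64(-51.0), np.float64(-51.0), np.float64(-51.0)]
```

The fork has moved in by 16 mm, from -67 to -51 in the bed frame. I stop pressing, hold briefly, then let the block down.

Emit:
jog_arm(
  dp=[
    [0, 0, 0],
    [0, 0, 0],
  ],
  twist=[0, 0],
)

```text
time: 18.82
tool_pos: [383.4, 252.8, 66.1]
tcp_rot: [-3.141, -0.001, 0.248]
contact_force: [5.8, 1.5, 4.1]
grip_width: 23.7
finger_force: 30.0
```

```bash
python3 -c "
from h import *
print(ypos(bot.capture('top')),bot.get_obs()['contact_force'],bot.get_obs()['moment'])"
```

```text
[None, None, np.float64(-51.0), np.float64(-50.5), np.float64(-51.0)] [4.80238337 1.88940985 3.99558606] [ 0.22695577 -0.90176943  0.01732152]
```

Emit:
jog_arm(
  dp=[
    [0.0005, 0, -0.002],
    [0.0005, 0, -0.002],
    [0, 0, 0],
  ],
  twist=[0, 0, 0],
)

```text
time: 19.25
tool_pos: [381.6, 252.0, 68.9]
tcp_rot: [3.141, 0.006, 0.248]
contact_force: [-0.8, 0.2, -4.1]
grip_width: 23.7
finger_force: 30.0
```

Emit:
jog_arm(
  dp=[
    [0.0005, 0, -0.002],
    [0.0005, 0, -0.002],
    [0, 0, 0],
  ],
  twist=[0, 0, 0],
)

```text
time: 19.62
tool_pos: [384.5, 253.0, 74.0]
tcp_rot: [3.142, 0.001, 0.248]
contact_force: [-0.2, 0.7, -4.4]
grip_width: 23.9
finger_force: 30.0
```

Emit:
jog_arm(
  dp=[
    [-0.004, 0, -0.0005],
    [-0.006, 0, -0.0008],
    [-0.008, 0, -0.001],
    [0, 0, 0],
  ],
  twist=[0, 0, 0, 0],
)

```text
time: 20.12
tool_pos: [366.6, 248.6, 76.5]
tcp_rot: [-3.142, 0.0, 0.248]
contact_force: [-0.1, 0.7, -2.7]
grip_width: 23.8
finger_force: 30.0
```

```bash
python3 -c "
from h import *
print(ypos(bot.capture('top')),bot.get_obs()['contact_force'],bed(bot.get_obs()['tool_pos']))"
```

```text
[None, None, np.float64(-51.0), np.float64(-51.0), np.float64(-51.0)] [-1.32042478 -0.19479003 -3.96728229] [-200.7    1.8   76.5]
```

Emit:
jog_arm(
  dp=[
    [-0.012, 0, -0.0015],
    [-0.014, 0, -0.002],
    [-0.014, 0, -0.003],
    [-0.005, 0, -0.02],
    [0, 0, -0.03],
    [-0.01, 0, -0.02],
    [0, 0, 0],
  ],
  twist=[0, 0, 0, 0, 0, 0, 0],
)

```text
time: 21.05
tool_pos: [313.8, 235.4, 153.9]
tcp_rot: [-3.141, -0.003, 0.248]
contact_force: [0.2, -0.6, -3.4]
grip_width: 23.7
finger_force: 30.0
```

```bash
python3 -c "
from h import *
print(ypos(bot.capture('top')),bot.get_obs()['contact_force'],bed(bot.get_obs()['tool_pos']));tips();droop()" | awk 'NR<6||NR%5==0'
```

```text
[None, None, None, None, np.float64(-36.0)] [ 0.57992489 -0.206948   -3.73600104] [-255.7    1.5  153. ]
top (np.float64(402.46153846153845), np.float64(156.69230769230768))
scene (np.float64(386.5), np.float64(187.0))
toe bed [-42.3  -2.8 119.2] [ 0.2 -0.5 -0.5  0.2]
0.75 [321.9, 183.2, 60.4, 366.5]
 [ 40.  298.   46.  102.  -14.    1.3]
 [ 90.  299.   44.   81.3 -14.8   1.3]
 [140.  299.   44.   59.6  -7.9   1.3]
 [190.  292.   58.   48.7  36.9   1.2]
 [240.  293.   56.   30.4  38.    1.2]
 [290.  294.   54.   10.9  39.3   1.2]
```

The bar is out, sloping about 0.13 rad. I swing it back to its original spot and press it down flat.

Emit:
jog_arm(
  dp=[
    [0, 0, 0],
    [0, 0, 0],
    [0, 0, 0],
    [0, 0, 0],
    [0, 0, 0],
    [0, 0, 0],
    [0, 0, 0],
    [0, 0, 0],
    [0, 0, 0],
    [0, 0, 0],
  ],
  twist=[-9, -10, -10, -10, -10, -10, -10, -10, -10, 0],
)

```text
time: 22.65
tool_pos: [314.1, 235.1, 152.5]
tcp_rot: [-3.141, 0.0, 1.799]
contact_force: [0.9, -0.0, -3.7]
grip_width: 23.6
finger_force: 30.0
```

Emit:
jog_arm(
  dp=[
    [0, 0.024, 0.03],
    [0, 0.024, 0.03],
    [0, 0, 0.03],
    [0, 0, 0.02],
    [0, 0, 0],
  ],
  twist=[0, 0, 0, 0, 0],
)

```text
time: 23.28
tool_pos: [360.0, 245.7, 41.5]
tcp_rot: [-3.138, 0.001, 1.798]
contact_force: [0.1, -0.5, -3.7]
grip_width: 23.9
finger_force: 30.0
```

Emit:
jog_arm(
  dp=[
    [0, 0, 0.008],
    [0, 0, 0.008],
    [0, 0, 0.008],
    [0, 0, 0.006],
    [0, 0, 0],
  ],
  twist=[0, 0, 0, 0, 0],
)

```text
time: 23.9
tool_pos: [360.8, 246.2, 12.5]
tcp_rot: [-3.141, -0.0, 1.8]
contact_force: [0.6, -0.4, -0.7]
grip_width: 23.7
finger_force: 30.0
```

Emit:
jog_arm(
  dp=[
    [0, 0, 0.003],
    [0, 0, 0.003],
    [0, 0, 0.001],
    [0, 0, 0],
  ],
  twist=[0, 0, 0, 0],
)

```text
time: 24.4
tool_pos: [360.8, 246.2, 5.8]
tcp_rot: [-3.142, -0.0, 1.801]
contact_force: [1.5, -1.3, -0.8]
grip_width: 24.0
finger_force: 30.0
```

Emit:
jog_arm(
  dp=[
    [0, 0, 0],
    [0, 0, 0],
    [0, 0, 0],
    [0, 0, 0],
    [0, 0, 0],
    [0, 0, 0],
    [0, 0, 0],
    [0, 0, 0],
  ],
  twist=[0, 0, 0, 0, 0, 0, 0, 0],
  jaw=0.06,
)

```text
time: 25.4
tool_pos: [360.8, 246.2, 5.8]
tcp_rot: [3.142, -0.0, 1.801]
contact_force: [0.2, -0.3, -0.7]
grip_width: 59.8
finger_force: 0.0
```

Emit:
jog_arm(
  dp=[
    [0, 0, -0.01],
    [0, 0, -0.03],
    [0, 0, -0.05],
    [0, 0, -0.05],
    [0, 0, -0.04],
    [-0.04, -0.04, 0],
    [0, 0, 0],
    [0, 0, 0],
  ],
  twist=[0, 0, 0, 0, 0, 0, 0, 0],
)

```text
time: 26.4
tool_pos: [331.4, 198.2, 186.6]
tcp_rot: [3.14, -0.0, 1.8]
contact_force: [1.3, 0.6, 0.3]
grip_width: 60.1
finger_force: 0.0
```

```bash
python3 - <<'E'
from h import *
t=bot.capture("top");s=bot.capture("scene");print(ypos(t))
cv2.imwrite("pics/end.png",np.hstack([cv2.resize(t[70:330,220:480],(400,400)),cv2.resize(s[110:330,250:470],(400,400))]))
E
```

```text
[None, None, np.float64(-51.0), np.float64(-51.0), np.float64(-51.0)]
```

View pics/end.png

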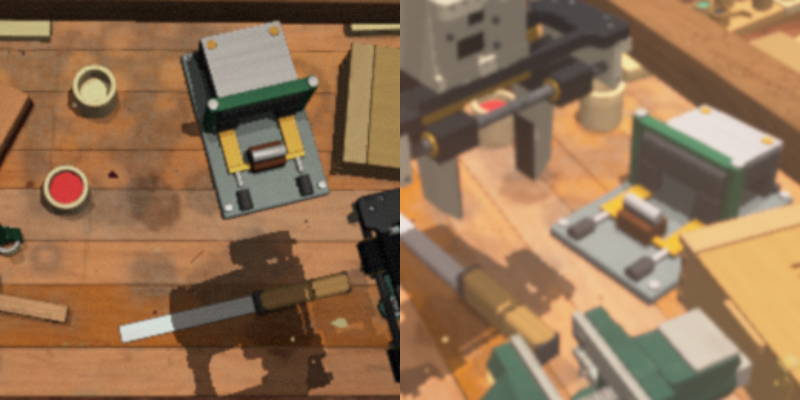

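The fork is home at -51 with its rods extended and the block stands tilted on it. The bar lies flat on the bench from (122,333) to (350,283), and the cups and punch are in place, so I hand the job in.

```bash
python3 -c "
from plant import bot
print(bot.close_job())"
```

```text
the job is handed in; nothing more can be done
None
```

The job is handed in without a verdict returned: by the last pictures the fork is about 16 mm in and stayed there after the bar was drawn out, the bar lies flat on the bench clear of the rig, and the cups and green punch look undisturbed; the block's tilt and the bar's force on it were judged only from pictures and arm forces.

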